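# Set the jaw heater and start the crank screw of the sealing jig

## Task

Get the sealing jig ready for the next sample. First turn the knob on the control box until its white line points at the one long mark of the scale. Then start the jig's crank screw in its thread: turn the crank backward (counter-clockwise seen from above, less than one turn) until the screw drops by one thread, from that drop turn it forward (clockwise) one turn, and finish with the fingers gripping the crank's handle and holding it there; do not let go, and leave the pot, wrench, tray and can where they are.

Things in the scene. Friction and masses are not known exactly. Their poses are not given: they have to be found in the camera images.
- control_box: Fixed stainless steel box, 170 (x) by 190 (y) by 70 mm high, one black knob on top. Origin: centre of its underside; x runs from its display side to its back, z up. The knob's axis is 5 mm from the centre towards -x. Round it lie short scale marks and one long thick mark (16 by 3.5 mm), 1.9 rad clockwise from the box's own -x.
- knob_grip (a point): Middle of the knob's grip bar, on the knob's vertical axis, 107 mm above the table. The bar is 46 mm long, 14 mm thick, its top 114 mm above the table; a foot disc of 48 mm diameter ends at 84 mm. This point's x axis runs along the bar; the -x end carries the white line on top.
- knob (a joint): Angle of the knob in rad: 0 when the white line points to the box's own -x, growing clockwise seen from above, up to 3.6; the white line is on the long mark at 1.9. It starts between 0.6 and 1.3, turns with slight friction and stays where it is left.
- jig: Sealing jig, fixed: steel base plate 150 by 170 mm, two aluminium posts at its own y = +-66 mm and a bridge across them (top at 128 mm, posts capped at 132 mm), with a round steel boss of 54 mm diameter in its middle (top 138 mm). Origin: centre of the underside; z up.
- screw_axis (a point): Point on the vertical axis of the crank screw, in the middle of the boss's top face, 138 mm above the table; it does not move. The screw with its crank weighs about 0.8 kg and rests by its weight on a single-start right-handed thread of 12 mm pitch. If the handle is gripped hard the screw cannot drop by itself: push the handle round with closed fingers, or follow it down.
- handle_mid (a point): Middle of the crank's handle: upright black cylinder, 22 mm diameter, 60 mm high, revolving freely on its pin at the end of the crank arm, 60 mm from the screw's axis. Arm (18 mm wide) and hub stay below 2 mm above the handle's foot, so all above is free. This point is 208 mm above the table when joint screw reads 0 and rises and falls with it.
- handle: The same revolving handle; origin at the centre of its foot, 30 mm below handle_mid.
- crank (a joint): Angle of the crank in rad, growing clockwise seen from above (forward, screwing in), free for several turns. At 0 the handle lies from the axis towards the jig's own +x. Starts between 2.0 and 4.0; the drop comes 1.5 to 4.5 rad backward from there, at a value between -0.5 and 0.5 that differs each time. Turning takes about 1 to 2 N at the handle.
- screw (a joint): Height of the screw in m, up positive. Starts at about 0.003 to 0.009; turned backward it climbs to about 0.012, then drops freely in about 0.2 s to about 0 (further backward it would climb again). Turned forward from the drop it goes down 12 mm a turn: about -0.012 after one turn. Stops at -0.020 and, if lifted by hand, 0.016.
- pot: Bystander: lidded steel pot, 120 mm diameter, 118 mm high, loose. Origin: centre of its underside.
- wrench: Bystander: steel wrench 170 mm long lying on the table, loose. Origin: under its middle.
- tray: Bystander: open plastic tray 100 by 140 by 40 mm, loose. Origin: centre of its underside.
- can: Bystander: dark metal can, 60 mm diameter, 100 mm high, loose. Origin: centre of its underside.

How it is judged:
By the outcome, as a careful person would: the job done as asked, in the order asked, and still so for the second after the job is handed in, while the arm keeps its last pose, push and grip.
It also fails if it takes over 72 s, if anything falls off the work surface, if the arm or the gripper's body presses on something with over 40 N, if the wrist force passes 120 N, or if a joint passes its speed limit or range.

## Robot

A 7-joint arm with a two-finger parallel gripper is mounted at the origin on the work surface. World frame = base frame: x ahead of the robot, y to its left, z up, the work surface at z = 0. Lengths are in m, angles in rad, forces in N, time in s.
With the tool pointing down it reaches from about 0.425 to 1.025 m from the base axis. Payload 9.4 kg.
Tool frame: the origin (TCP) lies at the very end of the fingers, on their centre line; the grasp point (between the pads) lies 19 mm behind it; z points along the fingers, y is the line along which they close (so a half turn about z gives the same grasp; the last joint's range is limited). The gripper opens to 85 mm and grips with 20 to 120 N. Pads are 22 mm wide; open, the fingers measure 114 mm over their backs; the gripper's body (76 mm by 85 mm) begins 54 mm behind the grasp point. The pads swing forward as they close: fully open they stand 13 mm farther back than shut.
Start: joints at [-1.334, 0.599, -0.003, 1.599, 0.002, 0.943, -0.08], TCP at [0.224, 0.69, 0.194] pointing down, gripper open.
Joint ranges: [-2.57, 2.57], [-0.35, 1.97], [-1.29, 1.29], [0.11, 2.56], [-1.05, 4.19], [0.11, 1.86], [-2.63, 2.63]. Speed limits (rad/s): [2.22, 2.22, 3.01, 3.01, 3.14, 3.14, 3.14].

## Interface

Orientations are given as [roll, pitch, yaw] about the fixed x, y, z axes, in that order (R = Rz(yaw) Ry(pitch) Rx(roll)).
In Python, from workcell import monitor, imaging, finish_job gives the robot as it stands.
- The arm moves only by the tool step_arm, never from a script. Its argument "deltas" is a list of rows, each an object of numbers: "gripper": the finger opening in mm, from 0 to 85.4; "tx", "ty", "tz": the shift along the tool's x, y, z in mm; "rx", "ry", "rz": the turn, a rotation vector about the tool's x, y, z in rad. A call has 1 to 10 rows; each row shifts and turns the commanded pose from where the row before left it, along the tool's axes as they then stand; what a row does not reach is not made up. A row lasts 1/10 s, in which the tool goes at most 50 mm and 8.59 degrees, less where a joint would pass 70% of its speed; a pose out of reach is approached as far as the arm can. A call is refused whole if a number of a shift passes 50 or a number of a turn 0.15, either way. A call with a gripper value outside its range is refused whole. The fingers move at their own pace and stop on an object; "grip_force" is the grip in N (left out, the last holds). Time passes only in rows, so rows that do not move let the fingers close. It gives the time, the measured TCP pose, the force, the opening and the grip force at its end, in the units of the state.
- monitor.sense(): the state, without advancing time (a new reading comes with each control period).
- imaging.snapshot(name): name is "scene" or "top" or "wrist"; returns a dict with "img" (400x640x3 uint8, blue, green, red), "depth" (400x640 float32, m along the optical axis (not along the pixel's ray), 0 where there is no reading), "fx", "fy", "cx", "cy" (pixels), "D" ([k1, k2, p1, p2, k3] as OpenCV has them; the pictures are not rectified), "pose" (4x4, takes a point from camera to world coordinates). Camera axes: x right, y down, z forward; pixel columns grow to the right and rows downward; lengths in m; the calibration is good to about 2 mm. A picture is of the moment at which its call begins.
- finish_job(): hands the job in; it is judged then, once.
The state is a dict: "time": time; "qpos": joint angles; "dq": joint speeds; "tau": joint torques, N m; "tool_pos": TCP position; "orientation": TCP orientation; "contact_force": force on the tool from outside, world axes, zero at the start; "wrist_torque": the same for the moment, N m; "grip_width": opening from 0.0 (shut) to 1.0 (fully open); "grip_force": force on a finger pad.
Only numpy, scipy, OpenCV 4.12 (cv2) and the standard library are available. Lean on these libraries where they do the work, as an engineer would, in place of code of your own. Each camera call takes 0.05 s, during which the arm holds its last target. There are 200 camera calls.

## Working session

There is one attempt and no reset: what is moved stays moved. The work goes in short steps, Python scripts to look and compute and a tool call to move; the robot and the scene stay as the last step left them, time stands still between calls to the robot, and variables do not carry over. Pictures are saved under pics/ and viewed, at most 10 in all, crops included, and the job is handed in when it is done.

Besides the shell and the picture viewer there is one more tool, called as a command line: name --argument value ..., lists and objects as JSON in quotes. step_arm: Moves the arm, as the interface text tells. Its arguments: {"type":"object","properties":{"deltas":{"type":"array","items":{"type":"object","properties":{"gripper":{"type":"number"},"tx":{"type":"number"},"ty":{"type":"number"},"tz":{"type":"number"},"rx":{"type":"number"},"ry":{"type":"number"},"rz":{"type":"number"}}}},"grip_force":{"type":"number"}},"required":["deltas"]}

```bash
mkdir -p pics; cat > h.py <<'E'
import numpy as np, cv2
from workcell import monitor, imaging, finish_job
def snap(n,f=None):
    s=imaging.snapshot(n)
    if f: cv2.imwrite('pics/'+f,s['img'])
    return s
def K(s): return np.array([[s['fx'],0,s['cx']],[0,s['fy'],s['cy']],[0,0,1.]])
def ray(s,uv,z):
    p=cv2.undistortPoints(np.array(uv,float).reshape(-1,1,2),K(s),np.array(s['D'],float)).reshape(-1,2)
    T=np.array(s['pose']);d=np.c_[p,np.ones(len(p))]@T[:3,:3].T;o=T[:3,3]
    return o+d*((np.asarray(z)-o[2])/d[:,2])[:,None]
def cloud(s):
    v,u=np.mgrid[0:400,0:640];uv=np.stack([u,v],-1).reshape(-1,1,2).astype(float)
    p=cv2.undistortPoints(uv,K(s),np.array(s['D'],float)).reshape(-1,2)
    d=s['depth'].reshape(-1,1);T=np.array(s['pose'])
    return ((np.c_[p,np.ones(len(p))]*d)@T[:3,:3].T+T[:3,3]).reshape(400,640,3)
E
python3 - <<'E'
from h import *
for n in('top','scene'):
    s=snap(n,n+'1.png');print(n,np.round(s['pose'],3).tolist(),s['fx'],np.mean(s['depth']>0))
st=monitor.sense();print(st)
E
```

```text
top [[0.109, -0.972, 0.207, 0.378], [-0.994, -0.108, 0.02, -0.015], [0.003, -0.208, -0.978, 1.416], [0.0, 0.0, 0.0, 1.0]] 426.76150135894983 0.9961171875
scene [[0.033, 0.609, -0.792, 1.476], [0.999, -0.006, 0.037, -0.041], [0.018, -0.793, -0.609, 0.78], [0.0, 0.0, 0.0, 1.0]] 405.5429451597756 0.99599609375
{'time': 0.1, 'qpos': array([-1.33369616,  0.60009006, -0.00253852,  1.60003805,  0.00181189,
        0.94289501, -0.07981478]), 'dq': array([ 9.51664263e-05, -2.68738286e-03, -7.51563614e-04, -8.68637615e-05,
       -7.55753527e-04,  2.76617339e-03,  2.53787631e-04]), 'tau': array([ 3.71542876e-03, -7.77991533e+01,  1.56916402e+00, -2.58627427e+01,
        1.25930971e-02,  5.40386274e-03, -2.26234903e-05]), 'tool_pos': array([0.22366784, 0.68914381, 0.19277518]), 'orientation': array([-3.14017148e+00,  1.44993880e-04,  2.82783928e+00]), 'contact_force': array([ 0.39184607, -0.46973447,  0.21694788]), 'wrist_torque': array([ 0.00607528,  0.00586897, -0.05156661]), 'grip_force': 0.0, 'grip_width': 1.0014640533765036}
```

View pics/top1.png

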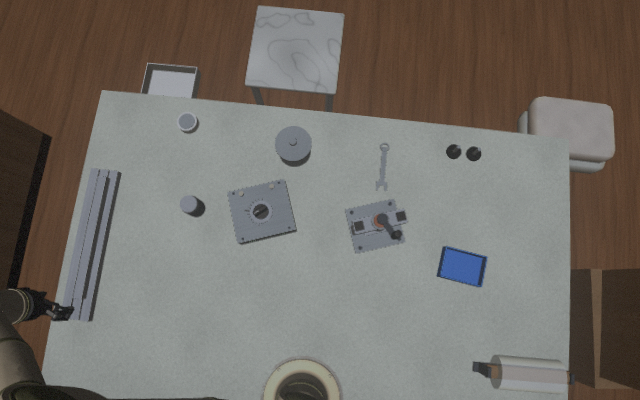

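View pics/scene1.png

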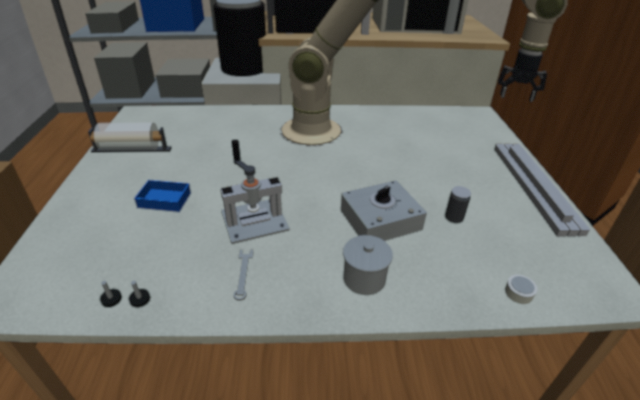

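The top view shows the box at about (262,210) with its knob in the middle. The jig is at (375,225), with the black handle near (397,236). In the scene view the crank points towards the robot, up and left at (237,152). I'll measure both and view enlarged crops.

```bash
python3 - <<'E'
from h import *
s=snap('top');P=cloud(s)
uv=ray(s,[[262,210],[382,220],[397,236],[191,205]],[.114,.15,.24,.1]);print(np.round(uv,3))
c=uv[0,:2]
def rect(ctr,r,z0,z1,name):
    m=(np.hypot(P[...,0]-ctr[0],P[...,1]-ctr[1])<r)&(P[...,2]>z0)&(P[...,2]<z1)
    q=P[m];R=cv2.minAreaRect((q[:,:2]*1000).astype(np.float32));print(name,m.sum(),np.round(R[0],1),np.round(R[1],1),round(R[2],1),np.median(q[:,2]).round(4));return q
rect(c,.14,.064,.078,'boxtop')
rect(c,.06,.1,.125,'knobtop')
j=uv[1,:2]
rect(j,.13,.118,.136,'bridge')
rect(j,.13,.2,.26,'handle')
rect(j,.13,.15,.19,'hub/arm')
rect(j,.14,.006,.03,'plate')
a=cv2.resize(s['img'][170:255,220:304],(588,595),interpolation=cv2.INTER_CUBIC)
cv2.imwrite('pics/box1.png',a)
E
```

```text
[[ 0.56   0.182  0.114]
 [ 0.564 -0.184  0.15 ]
 [ 0.511 -0.217  0.24 ]
 [ 0.552  0.409  0.1  ]]
boxtop 2865 [564.2 192.8] [171.3 191.1] 19.7 0.0708
knobtop 76 [559.5 190.4] [14.8 45.1] 40.6 0.1129
bridge 547 [ 562.2 -180.1] [ 49.4 164.7] 19.4 0.1298
handle 63 [ 517.5 -217.5] [18.1 19.5] 57.7 0.2438
hub/arm 171 [ 545.5 -197.6] [79.1 30.8] 44.8 0.1856
plate 1542 [ 567.1 -179.8] [259.6 263.7] 58.0 0.0126
```

View pics/box1.png

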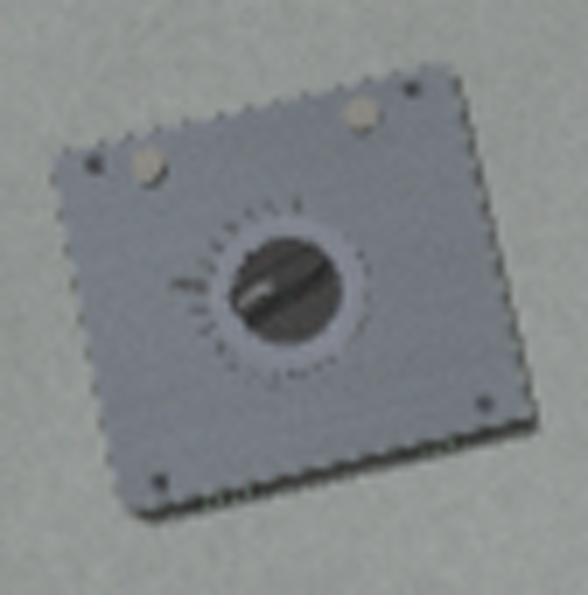

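The long mark lies to the left at crop (185,285), and the white line points down-left of the centre (287,290). That puts box yaw at 19.7° and the knob axis at (0.5595, 0.191), which agrees with the knob-top fit. The bar's white end points at 130.6°, so the knob reads about 1.21 and needs about 0.69 rad clockwise. I'll move above it.

step_arm --deltas '[{"tx": -36.4, "ty": -28.5}, {"tx": -36.4, "ty": -28.5}, {"tx": -36.4, "ty": -28.5}, {"tx": -36.4, "ty": -28.5}, {"tx": -36.4, "ty": -28.5}, {"tx": -36.4, "ty": -28.5}, {"tx": -36.4, "ty": -28.5}, {"tx": -36.4, "ty": -28.5}, {"tx": -36.4, "ty": -28.5}, {"tx": -36.4, "ty": -28.5}]'

```text
$.deltas[0]: bad value
```

step_arm --deltas '[{"tx": -36.4, "ty": -28.5}, {"tx": -36.4, "ty": -28.5}, {"tx": -36.4, "ty": -28.5}, {"rz": 0.137}, {"rz": 0.137}, {"rz": 0.137}, {"rz": 0.137}, {"tx": 0}]'

```text
$.deltas[0]: bad value
```

```bash
cat >> h.py <<'E'
def tool(tgt,yaw=None):
    st=monitor.sense();R=cv2.Rodrigues(np.zeros(3))[0]
    from scipy.spatial.transform import Rotation as Ro
    R=Ro.from_euler('xyz',st['orientation']).as_matrix()
    d=R.T@(np.array(tgt)-st['tool_pos'])*1000
    print('t',round(st['time'],2),'pos',np.round(st['tool_pos'],4),'rpy',np.round(st['orientation'],3),'F',np.round(st['contact_force'],1),'w',round(st['grip_width'],3),'gf',round(st['grip_force'],1),'move',np.round(d,1))
    if yaw is not None: print('rz',round((st['orientation'][2]-yaw+np.pi)%(2*np.pi)-np.pi,3))
    return st
E
python3 - <<'E'
from h import *
st=tool([.5595,.191,.097],np.radians(130.6));print(st['qpos'].round(2))
s=snap('wrist','w1.png')
print(np.round(s['pose'],3).tolist())
P=cloud(s)
m=(np.hypot(P[...,0]-.5595,P[...,1]-.191)<.04)&(P[...,2]>.105)&(P[...,2]<.125)
q=P[m]
if len(q): print(len(q),cv2.minAreaRect((q[:,:2]*1000).astype(np.float32)),np.median(q[:,2]))
E
```

```text
t 0.15 pos [0.2236 0.6892 0.1929] rpy [-3.14   0.     2.828] F [ 0.3 -0.  -0.6] w 0.997 gf 0.0 move [-473.2 -370.1   96.4]
rz 0.548
[-1.33  0.6  -0.    1.6   0.    0.94 -0.08]
[[0.31, 0.912, 0.269, 0.155], [0.951, -0.296, -0.09, 0.712], [-0.002, 0.284, -0.959, 0.373], [0.0, 0.0, 0.0, 1.0]]
```

View pics/w1.png

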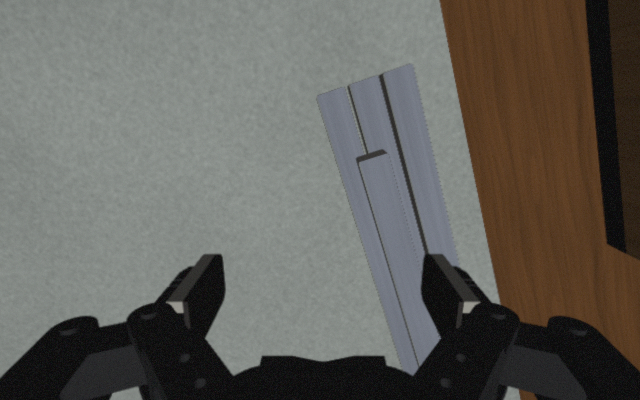

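The wrist picture only shows the rail and the two fingers, because the arm has not moved. Both calls were refused, probably because every row needs all the fields.

step_arm --deltas '[{"gripper": 85, "tx": -36.4, "ty": -28.5, "tz": 0, "rx": 0, "ry": 0, "rz": 0}, {"gripper": 85, "tx": -36.4, "ty": -28.5, "tz": 0, "rx": 0, "ry": 0, "rz": 0}, {"gripper": 85, "tx": -36.4, "ty": -28.5, "tz": 0, "rx": 0, "ry": 0, "rz": 0}, {"gripper": 85, "tx": -36.4, "ty": -28.5, "tz": 0, "rx": 0, "ry": 0, "rz": 0}, {"gripper": 85, "tx": -36.4, "ty": -28.5, "tz": 0, "rx": 0, "ry": 0, "rz": 0}, {"gripper": 85, "tx": -36.4, "ty": -28.5, "tz": 0, "rx": 0, "ry": 0, "rz": 0}, {"gripper": 85, "tx": -36.4, "ty": -28.5, "tz": 0, "rx": 0, "ry": 0, "rz": 0}, {"gripper": 85, "tx": -36.4, "ty": -28.5, "tz": 0, "rx": 0, "ry": 0, "rz": 0}, {"gripper": 85, "tx": -36.4, "ty": -28.5, "tz": 0, "rx": 0, "ry": 0, "rz": 0}, {"gripper": 85, "tx": -36.4, "ty": -28.5, "tz": 0, "rx": 0, "ry": 0, "rz": 0}]'

```text
time: 1.2
tool_pos: [0.4828, 0.3045, 0.1937]
orientation: [3.141, 0.0, 2.828]
contact_force: [1.3, 0.6, 0.7]
grip_width: 0.998
grip_force: 0.0
```

step_arm --deltas '[{"gripper": 60, "tx": -36.4, "ty": -28.5, "tz": 0, "rx": 0, "ry": 0, "rz": 0}, {"gripper": 60, "tx": -36.4, "ty": -28.5, "tz": 0, "rx": 0, "ry": 0, "rz": 0}, {"gripper": 60, "tx": -36.4, "ty": -28.5, "tz": 0, "rx": 0, "ry": 0, "rz": 0}, {"gripper": 60, "tx": 0, "ty": 0, "tz": 0, "rx": 0, "ry": 0, "rz": 0.137}, {"gripper": 60, "tx": 0, "ty": 0, "tz": 0, "rx": 0, "ry": 0, "rz": 0.137}, {"gripper": 60, "tx": 0, "ty": 0, "tz": 0, "rx": 0, "ry": 0, "rz": 0.137}, {"gripper": 60, "tx": 0, "ty": 0, "tz": 0, "rx": 0, "ry": 0, "rz": 0.137}, {"gripper": 60, "tx": 0, "ty": 0, "tz": 0, "rx": 0, "ry": 0, "rz": 0}]'

```text
time: 2.0
tool_pos: [0.5594, 0.1912, 0.1935]
orientation: [-3.141, 0.0, 2.278]
contact_force: [0.4, 0.3, 0.1]
grip_width: 0.703
grip_force: 0.0
```

```bash
python3 - <<'E'
from h import *
st=tool([.5595,.191,.097],np.radians(130.6));print(st['qpos'].round(2))
s=snap('wrist','w2.png')
P=cloud(s)
m=(np.hypot(P[...,0]-.5595,P[...,1]-.191)<.04)&(P[...,2]>.108)&(P[...,2]<.12)
q=P[m]
if len(q): print(len(q),cv2.minAreaRect((q[:,:2]*1000).astype(np.float32)),np.median(q[:,2]))
E
```

```text
t 2.0 pos [0.5594 0.1912 0.1935] rpy [-3.141  0.     2.278] F [0.4 0.3 0.1] w 0.703 gf 0.0 move [-0.2 -0.1 96.5]
rz -0.001
[-0.55  0.44  0.17  1.92 -0.1   0.79  0.39]
904 ((558.9347534179688, 192.6370086669922), (13.920502662658691, 44.643253326416016), 38.92890548706055) 0.11385405651507247
```

View pics/w2.png

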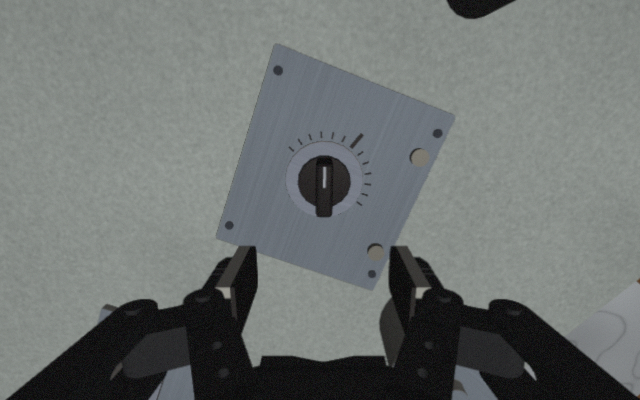

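The wrist view shows the knob at (324,186) with its white line up at (324,172), and the long mark at (352,147)–(363,135), clockwise of the line. I'll measure the mark direction and then descend.

```bash
python3 - <<'E'
from h import *
import cv2
s=snap('wrist');g=s['img']
b=cv2.cvtColor(g,cv2.COLOR_BGR2GRAY)
m=((b<70)*255).astype(np.uint8)[125:160,340:375]
n,l,st,c=cv2.connectedComponentsWithStats(m)
i=1+np.argmax(st[1:,4]);ys,xs=np.where(l==i);pts=np.c_[xs+340,ys+125]
W=ray(s,pts,np.full(len(pts),.0705));ce=W.mean(0)
v=cv2.fitLine((W[:,:2]*1000).astype(np.float32),cv2.DIST_L2,0,.01,.01).ravel()
print(len(pts),ce,np.degrees(np.arctan2(v[1],v[0])))
for k in((.5595,.191),(.559,.1925)): print(np.degrees(np.arctan2(ce[1]-k[1],ce[0]-k[0])),np.hypot(ce[0]-k[0],ce[1]-k[1]))
P=cloud(s);mm=(np.hypot(P[...,0]-.56,P[...,1]-.19)<.14)&(abs(P[...,2]-.07)<.004)
print(cv2.minAreaRect((P[mm][:,:2]*1000).astype(np.float32)))
tool([.559,.192,.091],np.radians(129.5))
E
```

```text
55 [0.55840884 0.23794278 0.0705    ] -88.68797
91.33156541781229 0.04695545915704071
90.74530734716834 0.04544662419642784
((563.7421875, 193.82571411132812), (170.3575897216797, 189.74400329589844), 19.719087600708008)
t 2.1 pos [0.5594 0.1913 0.1935] rpy [-3.141  0.     2.284] F [-0.1  0.2  0.3] w 0.704 gf 0.0 move [  0.8   0.2 102.5]
rz 0.024
```

step_arm --deltas '[{"gripper": 50, "tx": 0.8, "ty": 0.2, "tz": 30, "rx": 0, "ry": 0, "rz": 0.024}, {"gripper": 50, "tx": 0, "ty": 0, "tz": 40, "rx": 0, "ry": 0, "rz": 0}, {"gripper": 50, "tx": 0, "ty": 0, "tz": 25, "rx": 0, "ry": 0, "rz": 0}, {"gripper": 50, "tx": 0, "ty": 0, "tz": 7, "rx": 0, "ry": 0, "rz": 0}, {"gripper": 50, "tx": 0, "ty": 0, "tz": 0, "rx": 0, "ry": 0, "rz": 0}, {"gripper": 0, "tx": 0, "ty": 0, "tz": 0, "rx": 0, "ry": 0, "rz": 0}, {"gripper": 0, "tx": 0, "ty": 0, "tz": 0, "rx": 0, "ry": 0, "rz": 0}, {"gripper": 0, "tx": 0, "ty": 0, "tz": 0, "rx": 0, "ry": 0, "rz": 0}, {"gripper": 0, "tx": 0, "ty": 0, "tz": 0, "rx": 0, "ry": 0, "rz": 0}, {"gripper": 0, "tx": 0, "ty": 0, "tz": 0, "rx": 0, "ry": 0, "rz": 0}]' --grip_force 30

```text
time: 3.1
tool_pos: [0.5593, 0.192, 0.0921]
orientation: [3.141, 0.0, 2.256]
contact_force: [0.2, 0.2, -0.5]
grip_width: -0.002
grip_force: 0.0
```

The fingers shut without gripping anything, so I'll look.

```bash
python3 - <<'E'
from h import *
s=snap('wrist','w3.png')
tool([.559,.192,.091])
P=cloud(s);print(P[185:200:5,320],P[330,300:340:10])
E
```

```text
t 3.15 pos [0.5593 0.1919 0.0919] rpy [3.141 0.    2.256] F [ 1.2 -0.7 -1. ] w -0.001 gf 0.0 move [ 0.2 -0.2  0.9]
[[0.54277528 0.20926734 0.08259137]
 [0.5435107  0.20845302 0.08972678]
 [0.54350925 0.20859088 0.10032813]] [[0.54413063 0.20115476 0.20130383]
 [0.54995537 0.19738647 0.1928891 ]
 [0.56473524 0.18330759 0.1670692 ]
 [0.56214086 0.19194621 0.17769285]]
```

View pics/w3.png

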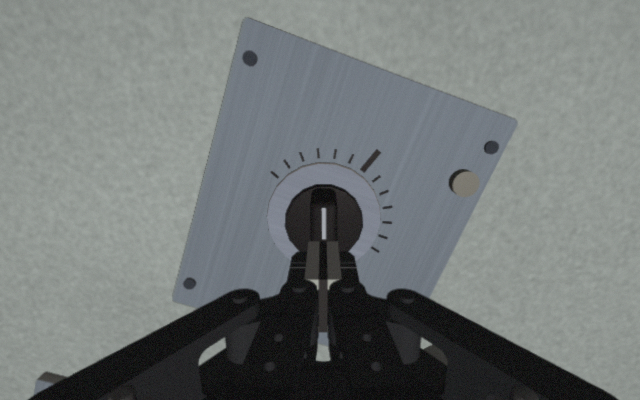

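The pads at (312,260) and (334,260) look as if they straddle the bar, while the width reads shut. A small test turn will show whether the knob follows.

step_arm --deltas '[{"gripper": 0, "tx": 0, "ty": 0, "tz": 0, "rx": 0, "ry": 0, "rz": 0.1}, {"gripper": 0, "tx": 0, "ty": 0, "tz": 0, "rx": 0, "ry": 0, "rz": 0.1}, {"gripper": 0, "tx": 0, "ty": 0, "tz": 0, "rx": 0, "ry": 0, "rz": 0}]' --grip_force 40

```text
time: 3.45
tool_pos: [0.5591, 0.192, 0.0916]
orientation: [-3.142, 0.0, 2.055]
contact_force: [-0.6, 0.2, 0.2]
grip_width: 0.002
grip_force: 0.0
```

```bash
cat >> h.py <<'E'
def knob(s,wl=True):
    # white line direction: bright pixels within the knob's top
    P=cloud(s);r=np.hypot(P[...,0]-.559,P[...,1]-.192)
    b=s['img'].min(2);m=(r<.024)&(b>110)&(abs(P[...,2]-.114)<.004)
    q=P[m]; 
    if len(q)<8: print('few',len(q));return
    v=cv2.fitLine((q[:,:2]*1000).astype(np.float32),cv2.DIST_L2,0,.01,.01).ravel()
    c=q.mean(0);print('line',len(q),c.round(4),'fit',np.degrees(np.arctan2(v[1],v[0])).round(1),'radial',np.degrees(np.arctan2(c[1]-.192,c[0]-.559)).round(1))
E
python3 - <<'E'
from h import *
st=tool([.559,.192,.091],np.radians(91));print(st['wrist_torque'])
s=snap('wrist');knob(s)
print(s['img'][265,295:350:2].mean(1).astype(int)); print((s['depth'][265,295:350:2]*1000).astype(int))
E
```

```text
t 3.45 pos [0.5591 0.192  0.0916] rpy [-3.142  0.     2.055] F [-0.6  0.2  0.2] w 0.002 gf 0.0 move [ 0.1 -0.1  0.6]
rz 0.466
[-0.00317509 -0.0217373   0.06183068]
line 128 [0.5517 0.2015 0.1146] fit -50.3 radial 127.7
[19 25 16 16 26 36 66 59 63 64 60 61 31 13 20 18 52 63 63 63 63 63 63 30
 24 15 21 25]
[136 137 136 136 136 136 129 128 127 128 129 126 128 126 128 127 129 128
   0 128 128 128 128 136 136 136 137 136]
```

```bash
python3 - <<'E'
from h import *
s=snap('wrist');P=cloud(s);d=s['depth']
print(np.round(s['pose'],3).tolist(),monitor.sense()['tool_pos'])
for r in range(215,300,6): print(r,[(int(c),int(d[r,c]*1000),P[r,c].round(3).tolist()) for c in (312,323,334)])
E
```

```text
[[0.884, 0.448, 0.132, 0.525], [0.467, -0.847, -0.252, 0.256], [-0.001, 0.285, -0.959, 0.272], [0.0, 0.0, 0.0, 1.0]] [0.55911477 0.19199171 0.09160738]
215 [(312, 168, [0.546, 0.204, 0.113]), (323, 166, [0.551, 0.207, 0.115]), (334, 198, [0.562, 0.2, 0.084])]
221 [(312, 167, [0.548, 0.201, 0.115]), (323, 167, [0.553, 0.204, 0.115]), (334, 185, [0.561, 0.201, 0.098])]
227 [(312, 168, [0.549, 0.198, 0.114]), (323, 168, [0.554, 0.201, 0.114]), (334, 171, [0.56, 0.203, 0.112])]
233 [(312, 170, [0.551, 0.195, 0.114]), (323, 169, [0.556, 0.198, 0.115]), (334, 171, [0.561, 0.2, 0.113])]
239 [(312, 171, [0.552, 0.192, 0.113]), (323, 169, [0.557, 0.196, 0.115]), (334, 172, [0.563, 0.197, 0.113])]
245 [(312, 145, [0.549, 0.2, 0.139]), (323, 145, [0.554, 0.202, 0.138]), (334, 145, [0.558, 0.204, 0.139])]
251 [(312, 140, [0.55, 0.2, 0.144]), (323, 140, [0.554, 0.202, 0.144]), (334, 139, [0.558, 0.204, 0.145])]
257 [(312, 134, [0.55, 0.2, 0.15]), (323, 134, [0.554, 0.202, 0.15]), (334, 134, [0.558, 0.204, 0.15])]
263 [(312, 129, [0.55, 0.2, 0.155]), (323, 129, [0.554, 0.202, 0.155]), (334, 130, [0.558, 0.204, 0.155])]
269 [(312, 125, [0.55, 0.2, 0.159]), (323, 124, [0.554, 0.202, 0.16]), (334, 125, [0.557, 0.204, 0.16])]
275 [(312, 121, [0.55, 0.2, 0.163]), (323, 120, [0.554, 0.202, 0.165]), (334, 120, [0.557, 0.204, 0.165])]
281 [(312, 118, [0.551, 0.199, 0.167]), (323, 117, [0.554, 0.202, 0.168]), (334, 114, [0.556, 0.205, 0.171])]
287 [(312, 112, [0.55, 0.201, 0.173]), (323, 118, [0.555, 0.199, 0.167]), (334, 110, [0.556, 0.205, 0.174])]
293 [(312, 107, [0.55, 0.201, 0.178]), (323, 120, [0.557, 0.197, 0.166]), (334, 107, [0.556, 0.205, 0.178])]
299 [(312, 104, [0.55, 0.201, 0.181]), (323, 120, [0.557, 0.195, 0.167]), (334, 104, [0.556, 0.204, 0.18])]
```

The depth data shows the real fingertips at about z = 0.139 while the reported TCP is 0.092, so the fingers closed above the bar. From here on I take the tip as the reported z plus 47 mm. I'll open, turn back to line up with the bar, go 43 mm lower and grip.

step_arm --deltas '[{"gripper": 50, "tx": 0, "ty": 0, "tz": 0, "rx": 0, "ry": 0, "rz": -0.1}, {"gripper": 50, "tx": 0, "ty": 0, "tz": 0, "rx": 0, "ry": 0, "rz": -0.1}, {"gripper": 50, "tx": 0, "ty": 0, "tz": 0, "rx": 0, "ry": 0, "rz": 0}, {"gripper": 50, "tx": 0, "ty": 0, "tz": 0, "rx": 0, "ry": 0, "rz": 0}, {"gripper": 50, "tx": 0, "ty": 0, "tz": 10, "rx": 0, "ry": 0, "rz": 0}, {"gripper": 50, "tx": 0, "ty": 0, "tz": 13, "rx": 0, "ry": 0, "rz": 0}, {"gripper": 50, "tx": 0, "ty": 0, "tz": 10, "rx": 0, "ry": 0, "rz": 0}, {"gripper": 50, "tx": 0, "ty": 0, "tz": 6, "rx": 0, "ry": 0, "rz": 0}, {"gripper": 50, "tx": 0, "ty": 0, "tz": 4, "rx": 0, "ry": 0, "rz": 0}, {"gripper": 50, "tx": 0, "ty": 0, "tz": 0, "rx": 0, "ry": 0, "rz": 0}]' --grip_force 30

```text
time: 4.55
tool_pos: [0.5589, 0.1917, 0.0478]
orientation: [-3.14, -0.0, 2.256]
contact_force: [-0.2, -0.0, -0.1]
grip_width: 0.586
grip_force: 0.0
```

step_arm --deltas '[{"gripper": 0, "tx": 0, "ty": 0, "tz": 0, "rx": 0, "ry": 0, "rz": 0}, {"gripper": 0, "tx": 0, "ty": 0, "tz": 0, "rx": 0, "ry": 0, "rz": 0}, {"gripper": 0, "tx": 0, "ty": 0, "tz": 0, "rx": 0, "ry": 0, "rz": 0}, {"gripper": 0, "tx": 0, "ty": 0, "tz": 0, "rx": 0, "ry": 0, "rz": 0}, {"gripper": 0, "tx": 0, "ty": 0, "tz": 0, "rx": 0, "ry": 0, "rz": 0}, {"gripper": 0, "tx": 0, "ty": 0, "tz": 0, "rx": 0, "ry": 0, "rz": 0}]' --grip_force 30

```text
time: 5.15
tool_pos: [0.5599, 0.1922, 0.0491]
orientation: [3.14, 0.0, 2.256]
contact_force: [1.0, 2.3, 5.7]
grip_width: 0.155
grip_force: 33.7
```

Gripped, with the width near 14 mm. Now turning clockwise by 0.668.

step_arm --deltas '[{"gripper": 0, "tx": 0, "ty": 0, "tz": 0, "rx": 0, "ry": 0, "rz": 0.12}, {"gripper": 0, "tx": 0, "ty": 0, "tz": 0, "rx": 0, "ry": 0, "rz": 0.12}, {"gripper": 0, "tx": 0, "ty": 0, "tz": 0, "rx": 0, "ry": 0, "rz": 0.12}, {"gripper": 0, "tx": 0, "ty": 0, "tz": 0, "rx": 0, "ry": 0, "rz": 0.12}, {"gripper": 0, "tx": 0, "ty": 0, "tz": 0, "rx": 0, "ry": 0, "rz": 0.12}, {"gripper": 0, "tx": 0, "ty": 0, "tz": 0, "rx": 0, "ry": 0, "rz": 0.068}, {"gripper": 0, "tx": 0, "ty": 0, "tz": 0, "rx": 0, "ry": 0, "rz": 0}, {"gripper": 0, "tx": 0, "ty": 0, "tz": 0, "rx": 0, "ry": 0, "rz": 0}]'

```text
time: 5.95
tool_pos: [0.5599, 0.1923, 0.0491]
orientation: [3.14, -0.0, 1.588]
contact_force: [1.8, 0.5, 6.7]
grip_width: 0.156
grip_force: 33.9
```

```bash
python3 - <<'E'
from h import *
st=tool([.559,.192,.048],np.radians(91));print(st['wrist_torque'].round(2))
knob(snap('wrist'))
E
```

```text
t 5.95 pos [0.5599 0.1923 0.0491] rpy [ 3.14  -0.     1.588] F [1.8 0.5 6.7] w 0.156 gf 33.9 move [-0.2 -0.9  1.1]
rz -0.0
[ 0.23 -0.21 -0.01]
line 203 [0.5593 0.2043 0.1147] fit -89.1 radial 88.4
```

step_arm --deltas '[{"gripper": 50, "tx": 0, "ty": 0, "tz": 0, "rx": 0, "ry": 0, "rz": 0}, {"gripper": 50, "tx": 0, "ty": 0, "tz": 0, "rx": 0, "ry": 0, "rz": 0}, {"gripper": 50, "tx": 0, "ty": 0, "tz": 0, "rx": 0, "ry": 0, "rz": 0}, {"gripper": 50, "tx": 0, "ty": 0, "tz": 0, "rx": 0, "ry": 0, "rz": 0}, {"gripper": 50, "tx": 0, "ty": 0, "tz": -20, "rx": 0, "ry": 0, "rz": 0}, {"gripper": 50, "tx": 0, "ty": 0, "tz": -40, "rx": 0, "ry": 0, "rz": 0}, {"gripper": 50, "tx": 0, "ty": 0, "tz": -50, "rx": 0, "ry": 0, "rz": 0}, {"gripper": 50, "tx": 0, "ty": 0, "tz": -40, "rx": 0, "ry": 0, "rz": 0}, {"gripper": 50, "tx": 0, "ty": 0, "tz": 0, "rx": 0, "ry": 0, "rz": 0}]'

```text
time: 6.9
tool_pos: [0.5619, 0.1922, 0.2039]
orientation: [3.134, -0.003, 1.587]
contact_force: [0.5, 0.7, 0.1]
grip_width: 0.583
grip_force: 0.0
```

```bash
python3 - <<'E'
from h import *
s=snap('wrist','w4.png');knob(s);P=cloud(s)
# mark: dark elongated component 30..60mm from the axis on box top
r=np.hypot(P[...,0]-.5592,P[...,1]-.192);b=cv2.cvtColor(s['img'],cv2.COLOR_BGR2GRAY)
m=((b<75)&(r>.032)&(r<.062)&(abs(P[...,2]-.07)<.006)).astype(np.uint8)
n,l,st,c=cv2.connectedComponentsWithStats(m)
for i in range(1,n):
    if st[i,4]>30:
        q=P[l==i];ce=q.mean(0);print(st[i,4],ce.round(4),np.degrees(np.arctan2(ce[1]-.192,ce[0]-.5592)))
# jig from top camera, depth
s=snap('top');P=cloud(s);print((P[...,2]>.2).sum())
def rect(ctr,r,z0,z1,name):
    m=(np.hypot(P[...,0]-ctr[0],P[...,1]-ctr[1])<r)&(P[...,2]>z0)&(P[...,2]<z1)
    q=P[m];R=cv2.minAreaRect((q[:,:2]*1000).astype(np.float32));print(name,m.sum(),np.round(R[0],1),np.round(R[1],1),round(R[2],1),np.median(q[:,2]).round(4));return q
j=(.562,-.18)
rect(j,.115,.005,.02,'plate');rect(j,.115,.122,.1345,'bridge');rect(j,.115,.23,.26,'handletop')
rect(j,.022,.178,.2,'hub')
q=rect(j,.09,.172,.192,'arm')
tool([.5175,-.2175,.25])
E
```

```text
line 38 [0.5593 0.2042 0.1147] fit -89.2 radial 88.6
51 [0.5583 0.2378 0.0709] 91.11794856136227
22053
plate 1455 [ 562.8 -181.2] [219.1 225.7] 80.8 0.0124
bridge 508 [ 562.3 -180. ] [ 47.5 164.3] 18.4 0.1295
handletop 46 [ 517.8 -218.3] [17.3 19.5] 52.3 0.2446
hub 109 [ 561.  -182.9] [36.8 30. ] 61.7 0.1872
arm 177 [ 545.5 -197.5] [79.2 30.8] 44.1 0.1857
t 7.0 pos [0.5593 0.1921 0.1995] rpy [ 3.140e+00 -1.000e-03  1.588e+00] F [-0.4 -1.  -0.9] w 0.588 gf 0.0 move [-408.8  -48.8  -51.1]
```

The knob is set: the line is at 90.8° and the mark at 91.1°. For the jig, the axis is at (0.5623, -0.180) and yaw is about 19°. The handle top is at (0.5175, -0.2185, 0.2445), so the crank reads about 2.77 and the screw about +6.5 mm, both within the given ranges. Rise and go above the handle.

step_arm --deltas '[{"gripper": 60, "tx": 0, "ty": 0, "tz": -40, "rx": 0, "ry": 0, "rz": 0}, {"gripper": 60, "tx": -45.5, "ty": -5.5, "tz": 0, "rx": 0, "ry": 0, "rz": 0}, {"gripper": 60, "tx": -45.5, "ty": -5.5, "tz": 0, "rx": 0, "ry": 0, "rz": 0}, {"gripper": 60, "tx": -45.5, "ty": -5.5, "tz": 0, "rx": 0, "ry": 0, "rz": 0}, {"gripper": 60, "tx": -45.5, "ty": -5.5, "tz": 0, "rx": 0, "ry": 0, "rz": 0}, {"gripper": 60, "tx": -45.5, "ty": -5.5, "tz": 0, "rx": 0, "ry": 0, "rz": 0}, {"gripper": 60, "tx": -45.5, "ty": -5.5, "tz": 0, "rx": 0, "ry": 0, "rz": 0}, {"gripper": 60, "tx": -45.5, "ty": -5.5, "tz": 0, "rx": 0, "ry": 0, "rz": 0}, {"gripper": 60, "tx": -45.5, "ty": -5.5, "tz": 0, "rx": 0, "ry": 0, "rz": 0}, {"gripper": 60, "tx": -45.5, "ty": -5.5, "tz": 0, "rx": 0, "ry": 0, "rz": 0}]'

```text
time: 8.0
tool_pos: [0.5154, -0.2197, 0.237]
orientation: [-3.139, -0.001, 1.588]
contact_force: [0.0, 0.2, 1.4]
grip_width: 0.704
grip_force: 0.0
```

step_arm --deltas '[{"gripper": 60, "tx": 0, "ty": 0, "tz": 0, "rx": 0, "ry": 0, "rz": 0.147}, {"gripper": 60, "tx": 0, "ty": 0, "tz": 0, "rx": 0, "ry": 0, "rz": 0.147}, {"gripper": 60, "tx": 0, "ty": 0, "tz": 0, "rx": 0, "ry": 0, "rz": 0.147}, {"gripper": 60, "tx": 0, "ty": 0, "tz": 0, "rx": 0, "ry": 0, "rz": 0.147}, {"gripper": 60, "tx": 0, "ty": 0, "tz": 0, "rx": 0, "ry": 0, "rz": 0.147}, {"gripper": 60, "tx": 0, "ty": 0, "tz": 0, "rx": 0, "ry": 0, "rz": 0.147}, {"gripper": 60, "tx": 0, "ty": 0, "tz": 0, "rx": 0, "ry": 0, "rz": 0}]'

```text
time: 8.7
tool_pos: [0.5159, -0.2179, 0.2369]
orientation: [-3.14, 0.003, 0.704]
contact_force: [0.4, -0.2, 0.2]
grip_width: 0.703
grip_force: 0.0
```

```bash
cat >> h.py <<'E'
def handle(s,z0=.215,z1=.262,ctr=(.5623,-.18)):
    P=cloud(s);r=np.hypot(P[...,0]-ctr[0],P[...,1]-ctr[1])
    b=s['img'].max(2)
    m=(abs(r-.06)<.02)&(P[...,2]>z0)&(P[...,2]<z1)
    n,l,st,c=cv2.connectedComponentsWithStats(m.astype(np.uint8))
    for i in range(1,n):
        if st[i,4]>25:
            q=P[l==i];R=cv2.minEnclosingCircle((q[:,:2]*1000).astype(np.float32))
            print('h',st[i,4],'circ',np.round(R[0],1),round(R[1],1),'z95',np.percentile(q[:,2],[50,95]).round(4),'ang',np.degrees(np.arctan2(R[0][1]/1000-ctr[1],R[0][0]/1000-ctr[0])).round(1),'px',c[i].round())
E
python3 - <<'E'
from h import *
st=tool([.5172,-.2186,.165],np.radians(40.4));print(st['qpos'].round(2))
s=snap('wrist','w5.png');handle(s)
P=cloud(s);c=(.5623,-.18)
m=(np.hypot(P[...,0]-c[0],P[...,1]-c[1])<.1)&(abs(P[...,2]-.130)<.006)
if m.sum()>50:print('bridge',m.sum(),cv2.minAreaRect((P[m][:,:2]*1000).astype(np.float32)))
E
```

```text
t 8.7 pos [ 0.5159 -0.2179  0.2369] rpy [-3.14e+00  3.00e-03  7.04e-01] F [ 0.4 -0.2  0.2] w 0.703 gf 0.0 move [ 0.7  1.6 71.9]
rz -0.001
[-0.24  0.44  0.77  1.96 -0.38  0.9  -0.14]
h 1527 circ [ 517.7 -216.9] 10.9 z95 [0.2444 0.2458] ang -140.4 px [324. 222.]
bridge 7488 ((563.49169921875, -178.87066650390625), (45.73788833618164, 165.9274444580078), 19.590980529785156)
```

View pics/w5.png

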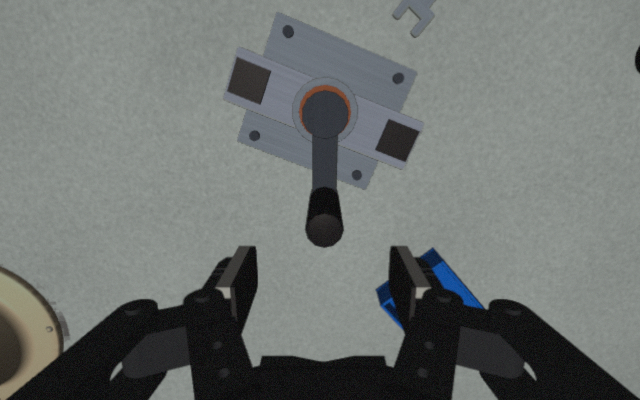

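The wrist view shows the handle top at (324,230), the hub at (324,110) and the bridge running from (240,75) to (405,140). The handle centre is about (0.5175, -0.217) and the axis about (0.563, -0.179), giving a radius of 60 mm as it should be. I'll descend round the handle, then close to a 30 mm cage.

step_arm --deltas '[{"gripper": 60, "tx": 1.5, "ty": 0.7, "tz": 20, "rx": 0, "ry": 0, "rz": 0}, {"gripper": 60, "tx": 0, "ty": 0, "tz": 30, "rx": 0, "ry": 0, "rz": 0}, {"gripper": 60, "tx": 0, "ty": 0, "tz": 20, "rx": 0, "ry": 0, "rz": 0}, {"gripper": 30, "tx": 0, "ty": 0, "tz": 9, "rx": 0, "ry": 0, "rz": 0}, {"gripper": 30, "tx": 0, "ty": 0, "tz": 0, "rx": 0, "ry": 0, "rz": 0}, {"gripper": 30, "tx": 0, "ty": 0, "tz": 0, "rx": 0, "ry": 0, "rz": 0}, {"gripper": 30, "tx": 0, "ty": 0, "tz": 0, "rx": 0, "ry": 0, "rz": 0}]'

```text
time: 9.45
tool_pos: [0.5187, -0.2184, 0.1605]
orientation: [3.14, -0.001, 0.706]
contact_force: [-0.9, -1.0, -0.6]
grip_width: 0.35
grip_force: 0.0
```

```bash
python3 - <<'E'
from h import *
st=tool([.5175,-.2172,.158],np.radians(39.8));handle(snap('wrist'))
E
```

```text
t 9.45 pos [ 0.5187 -0.2184  0.1605] rpy [ 3.14e+00 -1.00e-03  7.06e-01] F [-0.9 -1.  -0.6] w 0.35 gf 0.0 move [-0.2 -1.7  2.5]
rz 0.012
h 7639 circ [ 497.  -192.2] 22.0 z95 [0.2531 0.2605] ang -169.4 px [220. 317.]
h 4672 circ [ 517.7 -217. ] 11.2 z95 [0.244  0.2457] ang -140.3 px [319. 301.]
h 7493 circ [ 540.8 -242.4] 22.3 z95 [0.2531 0.2605] ang -109.0 px [424. 316.]
```

The handle is caged and the wrist camera still measures it well. Start turning backward.

step_arm --deltas '[{"gripper": 30, "tx": 0.5, "ty": 7.8, "tz": 0, "rx": 0, "ry": 0, "rz": -0.13}, {"gripper": 30, "tx": 0.5, "ty": 7.8, "tz": 0, "rx": 0, "ry": 0, "rz": -0.13}, {"gripper": 30, "tx": 0.5, "ty": 7.8, "tz": 0, "rx": 0, "ry": 0, "rz": -0.13}, {"gripper": 30, "tx": 0.5, "ty": 7.8, "tz": 0, "rx": 0, "ry": 0, "rz": -0.13}, {"gripper": 30, "tx": 0.5, "ty": 7.8, "tz": 0, "rx": 0, "ry": 0, "rz": -0.13}, {"gripper": 30, "tx": 0, "ty": 0, "tz": 0, "rx": 0, "ry": 0, "rz": 0}]'

```text
time: 10.1
tool_pos: [0.5521, -0.2382, 0.1605]
orientation: [3.14, -0.0, 1.358]
contact_force: [-0.1, 0.5, 0.2]
grip_width: 0.352
grip_force: 0.0
```

```bash
cat >> h.py <<'E'
A=np.array([.5632,-.1791])
def where():
    st=tool([0,0,0]);p=st['tool_pos'][:2]-A;th=np.degrees(np.arctan2(p[1],p[0]))%360
    print('tool ang',th.round(1),'r',np.hypot(*p).round(4),'yaw-rad',(np.degrees(st['orientation'][2])-th+180+180)%360-180,'q',st['qpos'].round(2))
    s=snap('wrist');P=cloud(s);d=P[...,:2]-st['tool_pos'][:2]
    m=(np.hypot(d[...,0],d[...,1])<.024)&(P[...,2]>.21)&(P[...,2]<.262)
    # keep the disc between the pads: columns around image middle
    n,l,S,c=cv2.connectedComponentsWithStats(m.astype(np.uint8))
    for i in range(1,n):
        if S[i,4]>300 and 270<c[i,0]<370:
            q=P[l==i];t=q[q[:,2]>np.percentile(q[:,2],95)-.004]
            R=cv2.minEnclosingCircle((t[:,:2]*1000).astype(np.float32));v=np.array(R[0])/1000-A;a=np.degrees(np.arctan2(v[1],v[0]))%360
            print('handle',S[i,4],np.round(R,1) if 0 else np.round(R[0],1),round(R[1],1),'ztop',np.percentile(t[:,2],50).round(4),'ang',a.round(1),'r',np.hypot(*v).round(4),'crank',np.radians(19.5-a+360).round(2))
E
python3 -c "
from h import *
where()"
```

```text
t 10.1 pos [ 0.5521 -0.2382  0.1605] rpy [ 3.14  -0.     1.358] F [-0.1  0.5  0.2] w 0.352 gf 0.0 move [ 116.3 -590.2  159.3]
tool ang 259.3 r 0.0602 yaw-rad -1.5292495299511302 q [-0.01  0.53  0.48  1.95 -0.35  0.75  0.46]
handle 6662 [ 545.4 -232.6] 15.3 ztop 0.2459 ang 251.6 r 0.0563 crank 2.23
```

step_arm --deltas '[{"gripper": 30, "tx": 0.5, "ty": 7.8, "tz": 0, "rx": 0, "ry": 0, "rz": -0.13}, {"gripper": 30, "tx": 0.5, "ty": 7.8, "tz": 0, "rx": 0, "ry": 0, "rz": -0.13}, {"gripper": 30, "tx": 0.5, "ty": 7.8, "tz": 0, "rx": 0, "ry": 0, "rz": -0.13}, {"gripper": 30, "tx": 0.5, "ty": 7.8, "tz": 0, "rx": 0, "ry": 0, "rz": -0.13}, {"gripper": 30, "tx": 0.5, "ty": 7.8, "tz": 0, "rx": 0, "ry": 0, "rz": -0.13}, {"gripper": 30, "tx": 0.5, "ty": 7.8, "tz": 0, "rx": 0, "ry": 0, "rz": -0.13}, {"gripper": 30, "tx": 0.5, "ty": 7.8, "tz": 0, "rx": 0, "ry": 0, "rz": -0.13}, {"gripper": 30, "tx": 0.5, "ty": 7.8, "tz": 0, "rx": 0, "ry": 0, "rz": -0.13}, {"gripper": 30, "tx": 0.5, "ty": 7.8, "tz": 0, "rx": 0, "ry": 0, "rz": -0.13}, {"gripper": 30, "tx": 0, "ty": 0, "tz": 0, "rx": 0, "ry": 0, "rz": 0}]'

```text
time: 11.15
tool_pos: [0.6135, -0.2134, 0.16]
orientation: [3.141, 0.001, 2.525]
contact_force: [-0.6, -0.4, 1.3]
grip_width: 0.348
grip_force: 0.0
```

```bash
python3 -c "
from h import *
where()"
```

```text
t 11.15 pos [ 0.6135 -0.2134  0.16  ] rpy [3.141e+00 1.000e-03 2.525e+00] F [-0.6 -0.4  1.3] w 0.348 gf 0.0 move [ 624.1 -180.7  159.4]
tool ang 325.7 r 0.0609 yaw-rad -1.0157790756083216 q [ 0.16  0.55  0.13  1.82 -0.1   0.78  1.3 ]
handle 7026 [ 605.7 -216.9] 15.5 ztop 0.2481 ang 318.3 r 0.0569 crank 1.07
```

step_arm --deltas '[{"gripper": 30, "tx": 0.4, "ty": 7.2, "tz": 0, "rx": 0, "ry": 0, "rz": -0.12}, {"gripper": 30, "tx": 0.4, "ty": 7.2, "tz": 0, "rx": 0, "ry": 0, "rz": -0.12}, {"gripper": 30, "tx": 0.4, "ty": 7.2, "tz": 0, "rx": 0, "ry": 0, "rz": -0.12}, {"gripper": 30, "tx": 0.2, "ty": 3.6, "tz": 0, "rx": 0, "ry": 0, "rz": -0.06}, {"gripper": 30, "tx": 0.2, "ty": 3.6, "tz": 0, "rx": 0, "ry": 0, "rz": -0.06}, {"gripper": 30, "tx": 0, "ty": 0, "tz": 0, "rx": 0, "ry": 0, "rz": 0}]'

```text
time: 11.8
tool_pos: [0.6234, -0.1873, 0.1598]
orientation: [-3.141, 0.0, 3.002]
contact_force: [0.4, -0.3, 0.7]
grip_width: 0.353
grip_force: 0.1
```

```bash
python3 -c "
from h import *
where()"
```

```text
t 11.8 pos [ 0.6234 -0.1873  0.1598] rpy [-3.141  0.     3.002] F [ 0.4 -0.3  0.7] w 0.353 gf 0.1 move [643.5  98.6 159.5]
tool ang 352.2 r 0.0608 yaw-rad -0.24327776730757478 q [ 0.21  0.55 -0.    1.81  0.    0.79  1.63]
handle 7113 [ 618.6 -194.5] 15.5 ztop 0.2489 ang 344.5 r 0.0575 crank 0.61
```

step_arm --deltas '[{"gripper": 30, "tx": 0.2, "ty": 3.6, "tz": 0, "rx": 0, "ry": 0, "rz": -0.06}, {"gripper": 30, "tx": 0.2, "ty": 3.6, "tz": 0, "rx": 0, "ry": 0, "rz": -0.06}, {"gripper": 30, "tx": 0, "ty": 0, "tz": 0, "rx": 0, "ry": 0, "rz": 0}, {"gripper": 30, "tx": 0, "ty": 0, "tz": 0, "rx": 0, "ry": 0, "rz": 0}]'

```text
time: 12.25
tool_pos: [0.6237, -0.1798, 0.1594]
orientation: [3.141, -0.0, 3.122]
contact_force: [0.2, -0.8, 0.3]
grip_width: 0.354
grip_force: 0.0
```

```bash
python3 -c "
from h import *
where()"
```

```text
t 12.25 pos [ 0.6237 -0.1798  0.1594] rpy [ 3.141 -0.     3.122] F [ 0.2 -0.8  0.3] w 0.354 gf 0.0 move [627.1 167.5 159.7]
tool ang 359.3 r 0.0605 yaw-rad -0.4180279501621271 q [ 0.22  0.54 -0.04  1.81  0.03  0.79  1.72]
handle 7325 [ 619.7 -186.2] 16.4 ztop 0.2482 ang 352.8 r 0.0569 crank 0.47
```

step_arm --deltas '[{"gripper": 30, "tx": 0.2, "ty": 3.0, "tz": 0, "rx": 0, "ry": 0, "rz": -0.05}, {"gripper": 30, "tx": 0.2, "ty": 3.0, "tz": 0, "rx": 0, "ry": 0, "rz": -0.05}, {"gripper": 30, "tx": 0, "ty": 0, "tz": 0, "rx": 0, "ry": 0, "rz": 0}, {"gripper": 30, "tx": 0, "ty": 0, "tz": 0, "rx": 0, "ry": 0, "rz": 0}]'

```text
time: 12.7
tool_pos: [0.6234, -0.1742, 0.1596]
orientation: [3.142, 0.0, -3.06]
contact_force: [0.2, 0.7, -0.1]
grip_width: 0.346
grip_force: 0.0
```

```bash
python3 -c "
from h import *
where()"
```

```text
t 12.7 pos [ 0.6234 -0.1742  0.1596] rpy [ 3.142  0.    -3.06 ] F [ 0.2  0.7 -0.1] w 0.346 gf 0.0 move [607.2 224.3 159.6]
tool ang 4.7 r 0.0604 yaw-rad -0.011562256056038223 q [ 0.23  0.54 -0.07  1.82  0.05  0.78  1.79]
handle 1839 [ 611.5 -191.8] 4.5 ztop 0.2528 ang 345.2 r 0.0499 crank 0.6
handle 4043 [ 623.1 -175.4] 11.2 ztop 0.2374 ang 3.6 r 0.06 crank 6.56
```

step_arm --deltas '[{"gripper": 30, "tx": 0.2, "ty": 3.0, "tz": 0, "rx": 0, "ry": 0, "rz": -0.05}, {"gripper": 30, "tx": 0.2, "ty": 3.0, "tz": 0, "rx": 0, "ry": 0, "rz": -0.05}, {"gripper": 30, "tx": 0, "ty": 0, "tz": 0, "rx": 0, "ry": 0, "rz": 0}, {"gripper": 30, "tx": 0, "ty": 0, "tz": 0, "rx": 0, "ry": 0, "rz": 0}]'

```text
time: 13.15
tool_pos: [0.6225, -0.1683, 0.1596]
orientation: [-3.142, 0.0, -2.96]
contact_force: [0.5, -1.2, 0.2]
grip_width: 0.35
grip_force: 0.2
```

```bash
python3 -c "
from h import *
where()"
```

```text
t 13.15 pos [ 0.6225 -0.1683  0.1596] rpy [-3.142  0.    -2.96 ] F [ 0.5 -1.2  0.2] w 0.35 gf 0.2 move [581.8 278.  159.5]
tool ang 10.3 r 0.0602 yaw-rad 0.10012958254492332 q [ 0.24  0.54 -0.09  1.82  0.07  0.78  1.86]
handle 5703 [ 619.6 -185. ] 11.0 ztop 0.251 ang 354.1 r 0.0568 crank 0.44
```

After the first increment the handle top read 0.2374 with a clean 22 mm disc, so the screw dropped between handle angles of about 355.5° and 3°. The second reading is spoiled by a finger, so I'll re-measure in a narrower height band.

```bash
cat >> h.py <<'E'
def disc(z0,z1):
    st=monitor.sense();s=snap('wrist');P=cloud(s);d=P[...,:2]-st['tool_pos'][:2]
    m=(np.hypot(d[...,0],d[...,1])<.02)&(P[...,2]>z0)&(P[...,2]<z1)
    n,l,S,c=cv2.connectedComponentsWithStats(m.astype(np.uint8))
    for i in range(1,n):
        if S[i,4]>800:
            t=P[l==i];R=cv2.minEnclosingCircle((t[:,:2]*1000).astype(np.float32));v=np.array(R[0])/1000-A
            print('disc',S[i,4],np.round(R[0],1),round(R[1],1),'z',np.median(t[:,2]).round(4),'ang',(np.degrees(np.arctan2(v[1],v[0]))%360).round(1),'r',np.hypot(*v).round(4))
E
python3 -c "
from h import *
disc(.228,.242);disc(.243,.256)"
```

```text
disc 3563 [ 623.3 -175.6] 14.2 z 0.2371 ang 3.3 r 0.0602
```

The drop is confirmed, with the top at 0.237 and so the screw near 0, at a handle angle of about 358° ± 3°. Now back off the slack, lower 6 mm and grip.

step_arm --deltas '[{"gripper": 30, "tx": 0, "ty": -3.5, "tz": 3, "rx": 0, "ry": 0, "rz": 0}, {"gripper": 30, "tx": 0, "ty": 0, "tz": 3, "rx": 0, "ry": 0, "rz": 0}, {"gripper": 10, "tx": 0, "ty": 0, "tz": 0, "rx": 0, "ry": 0, "rz": 0}, {"gripper": 10, "tx": 0, "ty": 0, "tz": 0, "rx": 0, "ry": 0, "rz": 0}, {"gripper": 10, "tx": 0, "ty": 0, "tz": 0, "rx": 0, "ry": 0, "rz": 0}, {"gripper": 10, "tx": 0, "ty": 0, "tz": 0, "rx": 0, "ry": 0, "rz": 0}]' --grip_force 30

```text
time: 13.9
tool_pos: [0.6226, -0.1717, 0.1532]
orientation: [3.142, -0.001, -2.958]
contact_force: [0.8, -2.1, -4.1]
grip_width: 0.247
grip_force: 29.5
```

```bash
cat >> h.py <<'E'
def circ(a0,a1,n,yaw,dz,r=.06):
    # rows in tool axes, fixed yaw, from angle a0 to a1 (deg)
    a=np.radians(np.linspace(a0,a1,n+1));p=r*1000*np.c_[np.cos(a),np.sin(a)];d=np.diff(p,axis=0)
    c,s=np.cos(yaw),np.sin(yaw)
    for x,y in d: print({'tx':round(c*x+s*y,1),'ty':round(s*x-c*y,1),'tz':dz})
E
python3 -c "
from h import *
where();st=monitor.sense();p=st['tool_pos'][:2]-A;a=np.degrees(np.arctan2(p[1],p[0]))
circ(a,a-123,10,st['orientation'][2],.4)
print();circ(a-123,a-246,10,st['orientation'][2],.4)"
```

```text
t 13.9 pos [ 0.6226 -0.1717  0.1532] rpy [ 3.142e+00 -1.000e-03 -2.958e+00] F [ 0.8 -2.1 -4.1] w 0.247 gf 29.5 move [580.5 282.7 153.8]
tool ang 7.1 r 0.0599 yaw-rad 3.441886808264343 q [ 0.24  0.55 -0.09  1.82  0.07  0.77  1.87]
handle 9573 [ 606.5 -174.7] 17.4 ztop 0.2592 ang 5.8 r 0.0436 crank 6.52
{'tx': np.float64(2.1), 'ty': np.float64(-12.7), 'tz': 0.4}
{'tx': np.float64(4.8), 'ty': np.float64(-11.9), 'tz': 0.4}
{'tx': np.float64(7.2), 'ty': np.float64(-10.6), 'tz': 0.4}
{'tx': np.float64(9.3), 'ty': np.float64(-8.9), 'tz': 0.4}
{'tx': np.float64(11.0), 'ty': np.float64(-6.7), 'tz': 0.4}
{'tx': np.float64(12.2), 'ty': np.float64(-4.2), 'tz': 0.4}
{'tx': np.float64(12.8), 'ty': np.float64(-1.5), 'tz': 0.4}
{'tx': np.float64(12.8), 'ty': np.float64(1.3), 'tz': 0.4}
{'tx': np.float64(12.2), 'ty': np.float64(4.0), 'tz': 0.4}
{'tx': np.float64(11.1), 'ty': np.float64(6.5), 'tz': 0.4}

{'tx': np.float64(9.5), 'ty': np.float64(8.7), 'tz': 0.4}
{'tx': np.float64(7.4), 'ty': np.float64(10.5), 'tz': 0.4}
{'tx': np.float64(5.0), 'ty': np.float64(11.8), 'tz': 0.4}
{'tx': np.float64(2.4), 'ty': np.float64(12.6), 'tz': 0.4}
{'tx': np.float64(-0.4), 'ty': np.float64(12.8), 'tz': 0.4}
{'tx': np.float64(-3.1), 'ty': np.float64(12.5), 'tz': 0.4}
{'tx': np.float64(-5.7), 'ty': np.float64(11.5), 'tz': 0.4}
{'tx': np.float64(-8.0), 'ty': np.float64(10.0), 'tz': 0.4}
{'tx': np.float64(-10.0), 'ty': np.float64(8.1), 'tz': 0.4}
{'tx': np.float64(-11.5), 'ty': np.float64(5.8), 'tz': 0.4}
```

Gripped, with the width about 21 mm. Start the forward turn.

step_arm --deltas '[{"gripper": 10, "tx": 2.1, "ty": -12.7, "tz": 0.4, "rx": 0, "ry": 0, "rz": 0}, {"gripper": 10, "tx": 4.8, "ty": -11.9, "tz": 0.4, "rx": 0, "ry": 0, "rz": 0}, {"gripper": 10, "tx": 7.2, "ty": -10.6, "tz": 0.4, "rx": 0, "ry": 0, "rz": 0}, {"gripper": 10, "tx": 9.3, "ty": -8.9, "tz": 0.4, "rx": 0, "ry": 0, "rz": 0}, {"gripper": 10, "tx": 11.0, "ty": -6.7, "tz": 0.4, "rx": 0, "ry": 0, "rz": 0}, {"gripper": 10, "tx": 0, "ty": 0, "tz": 0, "rx": 0, "ry": 0, "rz": 0}]'

```text
time: 14.55
tool_pos: [0.5956, -0.2297, 0.1512]
orientation: [3.141, -0.003, -2.96]
contact_force: [-2.5, 1.8, -6.9]
grip_width: 0.247
grip_force: 29.7
```

```bash
python3 -c "
from h import *
where()"
```

```text
t 14.55 pos [ 0.5956 -0.2297  0.1512] rpy [ 3.141e+00 -3.000e-03 -2.960e+00] F [-2.5  1.8 -6.9] w 0.247 gf 29.7 move [544.  333.4 152.8]
tool ang 302.7 r 0.0601 yaw-rad 67.71950932836808 q [ 0.34  0.54 -0.1   1.84  0.07  0.76  1.96]
handle 9683 [ 579.8 -232.5] 17.7 ztop 0.2586 ang 287.3 r 0.0559 crank 1.61
```

step_arm --deltas '[{"gripper": 10, "tx": 12.2, "ty": -4.2, "tz": 0.5, "rx": 0, "ry": 0, "rz": 0}, {"gripper": 10, "tx": 12.8, "ty": -1.5, "tz": 0.5, "rx": 0, "ry": 0, "rz": 0}, {"gripper": 10, "tx": 12.8, "ty": 1.3, "tz": 0.5, "rx": 0, "ry": 0, "rz": 0}, {"gripper": 10, "tx": 12.2, "ty": 4.0, "tz": 0.5, "rx": 0, "ry": 0, "rz": 0}, {"gripper": 10, "tx": 11.1, "ty": 6.5, "tz": 0.5, "rx": 0, "ry": 0, "rz": 0}, {"gripper": 10, "tx": 9.5, "ty": 8.7, "tz": 0.4, "rx": 0, "ry": 0, "rz": 0}, {"gripper": 10, "tx": 7.4, "ty": 10.5, "tz": 0.4, "rx": 0, "ry": 0, "rz": 0}, {"gripper": 10, "tx": 5.0, "ty": 11.8, "tz": 0.4, "rx": 0, "ry": 0, "rz": 0}, {"gripper": 10, "tx": 0, "ty": 0, "tz": 0, "rx": 0, "ry": 0, "rz": 0}]'

```text
time: 15.5
tool_pos: [0.5091, -0.2047, 0.148]
orientation: [3.141, -0.001, -2.956]
contact_force: [-1.2, 0.7, -6.5]
grip_width: 0.252
grip_force: 29.9
```

```bash
python3 -c "
from h import *
where();st=monitor.sense();p=st['tool_pos'][:2]-A;a=np.degrees(np.arctan2(p[1],p[0]))%360
print(a);circ(a,a-123,10,st['orientation'][2],.4)"
```

```text
t 15.5 pos [ 0.5091 -0.2047  0.148 ] rpy [ 3.141e+00 -1.000e-03 -2.956e+00] F [-1.2  0.7 -6.5] w 0.252 gf 29.9 move [462.3 295.2 148.6]
tool ang 205.3 r 0.0599 yaw-rad 165.39327409471196 q [ 0.36  0.45 -0.11  2.04  0.08  0.65  1.96]
handle 10358 [ 493.  -207.8] 17.4 ztop 0.2598 ang 202.2 r 0.0758 crank 3.09
206.13948855281959
{'tx': np.float64(2.1), 'ty': np.float64(12.7), 'tz': 0.4}
{'tx': np.float64(-0.7), 'ty': np.float64(12.8), 'tz': 0.4}
{'tx': np.float64(-3.4), 'ty': np.float64(12.4), 'tz': 0.4}
{'tx': np.float64(-5.9), 'ty': np.float64(11.4), 'tz': 0.4}
{'tx': np.float64(-8.2), 'ty': np.float64(9.9), 'tz': 0.4}
{'tx': np.float64(-10.2), 'ty': np.float64(7.9), 'tz': 0.4}
{'tx': np.float64(-11.6), 'ty': np.float64(5.5), 'tz': 0.4}
{'tx': np.float64(-12.5), 'ty': np.float64(2.9), 'tz': 0.4}
{'tx': np.float64(-12.9), 'ty': np.float64(0.2), 'tz': 0.4}
{'tx': np.float64(-12.6), 'ty': np.float64(-2.5), 'tz': 0.4}
```

step_arm --deltas '[{"gripper": 10, "tx": 2.1, "ty": 12.7, "tz": 0.5, "rx": 0, "ry": 0, "rz": 0}, {"gripper": 10, "tx": -0.7, "ty": 12.8, "tz": 0.5, "rx": 0, "ry": 0, "rz": 0}, {"gripper": 10, "tx": -3.4, "ty": 12.4, "tz": 0.5, "rx": 0, "ry": 0, "rz": 0}, {"gripper": 10, "tx": -5.9, "ty": 11.4, "tz": 0.5, "rx": 0, "ry": 0, "rz": 0}, {"gripper": 10, "tx": -8.2, "ty": 9.9, "tz": 0.5, "rx": 0, "ry": 0, "rz": 0}, {"gripper": 10, "tx": -10.2, "ty": 7.9, "tz": 0.5, "rx": 0, "ry": 0, "rz": 0}, {"gripper": 10, "tx": -11.6, "ty": 5.5, "tz": 0.4, "rx": 0, "ry": 0, "rz": 0}, {"gripper": 10, "tx": -12.5, "ty": 2.9, "tz": 0.4, "rx": 0, "ry": 0, "rz": 0}, {"gripper": 10, "tx": -12.9, "ty": 0.2, "tz": 0.4, "rx": 0, "ry": 0, "rz": 0}, {"gripper": 10, "tx": 0, "ty": 0, "tz": 0, "rx": 0, "ry": 0, "rz": 0}]'

```text
time: 16.55
tool_pos: [0.5621, -0.1195, 0.1438]
orientation: [-3.141, 0.004, -2.956]
contact_force: [2.7, 4.9, -0.3]
grip_width: 0.248
grip_force: 30.5
```

```bash
python3 -c "
from h import *
where();st=monitor.sense();p=st['tool_pos'][:2]-A;a=np.degrees(np.arctan2(p[1],p[0]))%360
print(a);circ(a,-2,8,st['orientation'][2],.4)"
```

```text
t 16.55 pos [ 0.5621 -0.1195  0.1438] rpy [-3.141  0.004 -2.956] F [ 2.7  4.9 -0.3] w 0.248 gf 30.5 move [531.  221.2 141.7]
tool ang 91.0 r 0.0596 yaw-rad -80.40340355313288 q [ 0.18  0.48 -0.1   2.    0.07  0.66  1.79]
handle 11285 [ 545.7 -122.3] 17.2 ztop 0.2597 ang 107.2 r 0.0595 crank 4.75
91.87592803972737
{'tx': np.float64(-11.9), 'ty': np.float64(-3.1), 'tz': 0.4}
{'tx': np.float64(-11.0), 'ty': np.float64(-5.4), 'tz': 0.4}
{'tx': np.float64(-9.7), 'ty': np.float64(-7.6), 'tz': 0.4}
{'tx': np.float64(-7.9), 'ty': np.float64(-9.4), 'tz': 0.4}
{'tx': np.float64(-5.8), 'ty': np.float64(-10.8), 'tz': 0.4}
{'tx': np.float64(-3.5), 'ty': np.float64(-11.7), 'tz': 0.4}
{'tx': np.float64(-1.1), 'ty': np.float64(-12.2), 'tz': 0.4}
{'tx': np.float64(1.4), 'ty': np.float64(-12.2), 'tz': 0.4}
```

step_arm --deltas '[{"gripper": 10, "tx": -11.9, "ty": -3.1, "tz": 0.4, "rx": 0, "ry": 0, "rz": 0}, {"gripper": 10, "tx": -11.0, "ty": -5.4, "tz": 0.4, "rx": 0, "ry": 0, "rz": 0}, {"gripper": 10, "tx": -9.7, "ty": -7.6, "tz": 0.4, "rx": 0, "ry": 0, "rz": 0}, {"gripper": 10, "tx": -7.9, "ty": -9.4, "tz": 0.4, "rx": 0, "ry": 0, "rz": 0}, {"gripper": 10, "tx": -5.8, "ty": -10.8, "tz": 0.4, "rx": 0, "ry": 0, "rz": 0}, {"gripper": 10, "tx": -3.5, "ty": -11.7, "tz": 0.4, "rx": 0, "ry": 0, "rz": 0}, {"gripper": 10, "tx": -1.1, "ty": -12.2, "tz": 0.4, "rx": 0, "ry": 0, "rz": 0}, {"gripper": 10, "tx": 1.4, "ty": -12.2, "tz": 0.4, "rx": 0, "ry": 0, "rz": 0}, {"gripper": 10, "tx": 0, "ty": 0, "tz": 0, "rx": 0, "ry": 0, "rz": 0}, {"gripper": 10, "tx": 0, "ty": 0, "tz": 0, "rx": 0, "ry": 0, "rz": 0}]'

```text
time: 17.6
tool_pos: [0.6222, -0.1852, 0.1409]
orientation: [-3.139, 0.004, -2.96]
contact_force: [5.3, -2.7, -3.2]
grip_width: 0.247
grip_force: 30.5
```

```bash
python3 -c "
from h import *
where()
for z in np.arange(.216,.236,.004): print(z);disc(z,z+.006)
s=snap('top');P=cloud(s);d=np.hypot(P[...,0]-.624,P[...,1]+.181);print(np.sort(P[...,2][d<.012])[:10])
s=snap('scene');a=cv2.resize(s['img'][110:270,180:340],(600,600),interpolation=cv2.INTER_CUBIC);cv2.imwrite('pics/end.png',a)
"
```

```text
t 17.6 pos [ 0.6222 -0.1852  0.1409] rpy [-3.139  0.004 -2.96 ] F [ 5.3 -2.7 -3.2] w 0.247 gf 30.5 move [578.9 295.1 137.9]
tool ang 354.1 r 0.0593 yaw-rad 16.320740637238828 q [ 0.26  0.56 -0.1   1.83  0.08  0.75  1.88]
handle 12421 [ 605.8 -188.3] 16.9 ztop 0.2596 ang 347.8 r 0.0436 crank 0.55
0.216
disc 1100 [ 619.1 -185.5] 18.1 z 0.2181 ang 353.4 r 0.0563
0.22
disc 2641 [ 622.6 -184.8] 11.2 z 0.2251 ang 354.5 r 0.0597
0.224
disc 2472 [ 622.8 -184.8] 10.9 z 0.2254 ang 354.5 r 0.0599
0.228
0.232
[0.00576939 0.00764744 0.0087691  0.00880052 0.00993717 0.01028984
 0.01056072 0.01065288 0.01089666 0.01093508]
```

View pics/end.png

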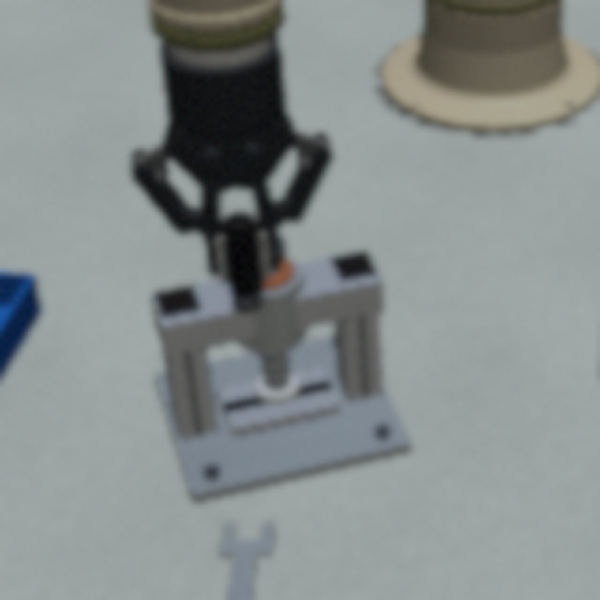

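The scene crop shows the fingers holding the handle at about (245,260), next to the boss at (280,270), with the wrench and tray untouched. The handle is at 354°, and its top is at 0.2253, which is 12.0 mm below the after-drop height. That makes one turn forward, gripped at 30 N with small forces, so I'm handing it in.

```bash
python3 -c "
from h import *
print(finish_job())"
```

```text
the job is handed in; nothing more can be done
None
```

The job is handed in: the knob's white line measured within 0.5° of the long mark, the screw dropped one thread and was then turned forward one turn (12 mm down, at most about 6° over), the fingers still grip the handle, and I did not check the verdict or re-measure the pot, can, wrench and tray at the end.

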